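# Fetch the filler barrel from behind the canister and load the press

### The job

Get the filling press ready: the steel filler barrel stands behind the white canister, under the shelf's upper board, so first stand the canister aside upright on the counter, then draw the barrel out and slide it, upright, into the press's slot until it is fully home, its copper flange lying on the ledge and under the slotted keeper plate, and let go. The press head is clamped at a different height each time, so feel for its ledge. When the barrel is in, put the canister back upright on its round mark, tip nothing over and leave the other things on the counter alone.

Things in the scene. Friction and masses are not known exactly. Their poses are not given: they have to be found in the camera images.
- shelf: Fixed two-tier wooden shelf, no walls. Origin on the counter, open front to its -x (robot side). Deck x -100 to +200, y +-120 mm, its top 12 mm above the counter. Upper board x +75 to +205, underside 200, top 214 mm up, a loaf on it, on four 12 mm posts at x +90 and +190, y +-112. The canister stands in front at x -45, the barrel behind it near x +48, y within 20 of the middle.
- shelf_mark (a point): Centre of the dark round mark (68 mm across, flat) on the shelf's deck top, where the canister stands at the start and belongs; at shelf x -45, y 0, z +12 mm.
- shelf_edge (a point): Middle of the lower front edge of the shelf's upper board, at shelf x +75, y 0, z +200 mm. The barrel is partly under the board: the gripper must lean back 35 to 45 degrees (fingers pointing to shelf +x and down) to grip its neck, and the barrel must be drawn 60 to 80 mm to shelf -x, where the canister stood, before it can be lifted.
- canister: Loose white ceramic canister with a blue band and wooden lid fixed on, a plain cylinder 60 mm in diameter, 125 mm high, about 0.4 kg; origin at the centre of its underside, z up. Starts on the mark.
- barrel: Loose filler barrel, 165 mm tall, about 0.35 kg; origin at the centre of its underside, z up its axis. Steel body 44 mm in diameter from 0 to 95 mm, copper flange 72 mm in diameter from 95 to 101 mm, black neck 36 mm in diameter from 101 to 165 mm (the place to grip, 140 to 150 mm up, so that the fingers clear the press).
- barrel_flange (a point): Centre of the underside of the barrel's flange, 95 mm above the barrel's underside.
- press: Fixed filling press: white base x -120 to +150, y +-75 mm, 16 mm thick; steel column 28 mm thick at x +85, up to 268 mm. Origin on the counter below the slot's home axis; the slot opens to its -x side (robot side). Its slotted head is clamped rigidly to the column at a height that differs each time and is not reported: the ledge's top is 123 to 137 mm above the counter.
- press_slot (a point): On the slot's home axis, 130 mm above the counter (mid-range of the ledge's top, not its true height); axes as the press. The barrel is home with its axis here. Ledge: two arms 8 mm thick, y +-26 to +-46 (slot 52 wide), x -95 to +50, joined behind x +22, the stop for the barrel's body. Keeper plate: same slot, x -30 to +50, underside 10 and top 18 mm above the ledge's top.
- press_mouth (a point): Point 80 mm in front (-x) of the slot's home axis, 130 mm above the counter: here the ledge sticks out in front of the keeper. From above, lower the barrel here between the arms until its flange touches the ledge (3 to 5 N), then slide it 80 mm to +x, between ledge and keeper, to the stop (under 10 N). The flange has 4 mm of play in height there.
- mug: Bystander: terracotta mug, 76 mm across, 90 mm high; origin at the centre of its underside. Leave alone.
- honey_jar: Bystander: amber jar, 64 mm across, 100 mm high; origin at the centre of its underside. Leave alone.
- brush: Bystander: pastry brush 200 mm long lying on the counter along its x; origin on its underside. Leave alone.
- butter_box: Bystander: yellow box 120 x 65 x 50 mm; origin at the centre of its underside. Leave alone.
Not all that is in view belongs to the job. What is shaped like the barrel but pink or purple is not meant.

How it is judged:
By the outcome, as a careful person would: the job done as asked, in the order asked, and still so for the second after the job is handed in, with the robot touching nothing.
It also fails if it takes over 72 s, if anything falls off the work surface, if the arm or the gripper's body presses on something with over 40 N, if the wrist force passes 120 N, or if a joint passes its speed limit or range.

### The arm

A 6-joint arm with a two-finger parallel gripper is mounted at the origin on the work surface. World frame = base frame: x ahead of the robot, y to its left, z up, the work surface at z = 0. Lengths are in mm, angles in rad, forces in N, time in s.
With the tool pointing down it reaches from about 350 to 975 mm from the base axis. Payload 4.9 kg.
Tool frame: the origin (TCP) lies at the very end of the fingers, on their centre line; the grasp point (between the pads) lies 19 mm behind it (arm.pinch_z is the distance from the TCP to the grasp point, in mm); z points along the fingers, y is the line along which they close (so a half turn about z gives the same grasp; the last joint's range is limited). The gripper opens to 85 mm and grips with 20 to 120 N. Pads are 22 mm wide; open, the fingers measure 114 mm over their backs; the gripper's body (76 mm by 85 mm) begins 54 mm behind the grasp point. The pads swing forward as they close: fully open they stand 13 mm farther back than shut.
Start: joints at [1.144, 0.053, 1.613, -0, 1.476, -0.119], TCP at [189.341, 595.61, 231.304] pointing down, gripper open.
Joint ranges: [-3.01, 3.01], [-1.01, 2.22], [0.06, 2.58], [-1.02, 4.17], [0.09, 2.62], [-3.14, 3.14]. Speed limits (rad/s): [2.57, 2.57, 3.14, 3.14, 3.14, 3.14].

### API

Orientations are given as a unit quaternion [x, y, z, w].
In Python, from station import sensors, viewer, arm gives the robot as it stands. The module is installed in compiled form; this text tells all that it offers.
- The arm moves only by the tool carry_out, never from a script. Its argument "series" is a list of rows, each a list of 7 numbers: the shift along the tool's x, y, z in units of 40 mm (1.0 is 40 mm), then the turn, a rotation vector about the tool's x, y, z in units of 8 degrees (1.0 is 8 degrees), then the finger opening in mm, from 0 to 85.4. In form: [[tx, ty, tz, rx, ry, rz, jaw], ...]. A call has exactly 8 rows; each row is the pose to reach, as a shift and turn from the pose commanded when the call began, along the tool's axes at that moment; what a row does not reach only later rows make up. A row lasts 1/10 s, in which the tool goes at most 50 mm and 8.59 degrees, less where a joint would pass 70% of its speed; a pose out of reach is approached as far as the arm can. A call with a gripper value outside its range is refused whole. The fingers move at their own pace and stop on an object; "squeeze" is the grip in N (left out, the last holds). Time passes only in rows, so rows that repeat a pose let the fingers close, or fill a call up. It gives the time, the measured TCP pose, the force, the opening and the grip force at its end, in the units of the state.
- sensors.read_state(): the state, without advancing time (a new reading comes with each control period).
- viewer.snapshot(name): name is "side" or "top"; returns the picture (400x640x3 uint8, blue, green, red); there is no depth.
- viewer.calibration(name): a dict with "fx", "fy", "cx", "cy" (pixels), "position" and "orientation" of the camera in the world. Camera axes: x right, y down, z forward; pixel columns grow to the right and rows downward; lengths in mm; the calibration is good to about 2 mm. A picture is of the moment at which its call begins. calibration takes no time and is no camera call.
- arm.job_done(): hands the job in; it is judged then, once.
Trained networks look in the newest picture that a camera, given by its name, has taken for a name from the list of things; names that differ only in an ending like _2 or _b are one class to them, and where a whole thing is asked for, a point or a joint stands for the part that bears it (a point fixed in the world has none). Each returns a list of dicts, best first, with "p" (0 to 1); they miss things now and then, are a little off and sometimes report something else, mostly with a low value. They report only what shows in the picture. A call takes as long as a camera call. They do not tell look-alikes from the thing itself.
- viewer.masks_of(camera, target): "region" (400x640 bool, what is visible of it).
- viewer.place_of(camera, target): "xyz" ([x, y, z] in mm, in the coordinates of the camera as it stood for that picture, good to about 4 mm: a listed point, or the origin of a listed thing).
The state is a dict: "t": time; "joints": joint angles; "joint_velocities": joint speeds; "effort": joint torques, N m; "eef_pos": TCP position; "tool_rot": TCP orientation; "ft_force": force on the tool from outside, world axes, zero at the start; "moment": the same for the moment, N m; "gripper_width": finger opening in mm; "gripper_force": force on a finger pad.
Only numpy, scipy, OpenCV 4.12 (cv2) and the standard library are available. Lean on these libraries where they do the work, as an engineer would, in place of code of your own. Each camera call takes 0.05 s, during which the arm holds its last target. There are 200 camera calls.

## Working session

There is one attempt and no reset: what is moved stays moved. The work goes in short steps, Python scripts to look and compute and a tool call to move; the robot and the scene stay as the last step left them, time stands still between calls to the robot, and variables do not carry over. Pictures are saved under pics/ and viewed, at most 10 in all, crops included, and the job is handed in when it is done.

Besides the shell and the picture viewer there is one more tool, called after "Emit:" as a command line: name --pt "numbers of a row" for each row, then --argument value for the rest. carry_out: Moves the arm, as the interface text tells. Its arguments: {"type":"object","properties":{"series":{"type":"array","items":{"type":"array","items":{"type":"number"}}},"squeeze":{"type":"number"}},"required":["series"]}

```bash
mkdir -p pics; cat > h.py <<'E'
import numpy as np, cv2
from scipy.spatial.transform import Rotation as R
from station import sensors, viewer, arm
def w(cam,p):
    c=viewer.calibration(cam); return R.from_quat(c["orientation"]).apply(p)+c["position"]
def ray(cam,u,v,z):
    c=viewer.calibration(cam); d=R.from_quat(c["orientation"]).apply([(u-c["cx"])/c["fx"],(v-c["cy"])/c["fy"],1]); p=np.array(c["position"])
    return p+d*(z-p[2])/d[2]
def proj(cam,p):
    c=viewer.calibration(cam); q=R.from_quat(c["orientation"]).inv().apply(np.array(p)-c["position"])
    return q[...,:2]/q[...,2:]*[c["fx"],c["fy"]]+[c["cx"],c["cy"]]
E
python3 - <<'E'
from h import *
for c in("side","top"):
    cv2.imwrite(f"pics/{c}0.png",viewer.snapshot(c)); k=viewer.calibration(c); print(c,np.round(k["position"]),R.from_quat(k["orientation"]).as_matrix().round(2).tolist(),k["fx"])
    for n in "shelf shelf_mark shelf_edge canister barrel barrel_flange press press_slot press_mouth mug honey_jar brush butter_box".split():
        print(c,n,[(round(r["p"],2),w(c,r["xyz"]).round(0).tolist(),proj(c,w(c,r["xyz"])).round().tolist()) for r in viewer.place_of(c,n)][:4])
s=sensors.read_state(); print(s)
E
```

```text
side [  83. -524.  796.] [[0.72, -0.49, 0.49], [-0.7, -0.52, 0.5], [0.01, -0.7, -0.71]] 363.93215123770574
side shelf [(0.96, [558.0, -284.0, -2.0], [388.0, 275.0])]
side shelf_mark [(0.58, [514.0, -292.0, 8.0], [380.0, 286.0])]
side shelf_edge [(0.84, [633.0, -285.0, 201.0], [422.0, 206.0])]
side canister [(0.72, [311.0, -292.0, -3.0], [320.0, 345.0]), (0.67, [515.0, -296.0, 11.0], [381.0, 286.0])]
side barrel [(0.97, [641.0, -483.0, -1.0], [476.0, 306.0]), (0.9, [607.0, -295.0, 14.0], [404.0, 263.0]), (0.87, [463.0, -479.0, -3.0], [432.0, 359.0]), (0.74, [356.0, -188.0, -5.0], [303.0, 301.0])]
side barrel_flange [(0.92, [638.0, -485.0, 92.0], [489.0, 287.0]), (0.92, [465.0, -477.0, 92.0], [442.0, 339.0]), (0.58, [603.0, -302.0, 105.0], [412.0, 244.0]), (0.57, [358.0, -416.0, 92.0], [383.0, 354.0])]
side press [(0.6, [553.0, 295.0, 0.0], [250.0, 166.0])]
side press_slot [(0.89, [556.0, 295.0, 128.0], [245.0, 134.0])]
side press_mouth [(0.86, [477.0, 281.0, 130.0], [226.0, 147.0]), (0.72, [513.0, -289.0, 10.0], [379.0, 285.0])]
side mug []
side honey_jar [(0.57, [318.0, 281.0, -2.0],
[... 1463 characters left out ...]
.4, 'joints': array([ 1.14403367e+00,  5.27249592e-02,  1.61292547e+00, -9.94128733e-06,
        1.47602108e+00, -1.19002836e-01]), 'joint_velocities': array([ 0.00108135, -0.00169394,  0.00160401, -0.00104041,  0.00232693,
        0.00119121]), 'effort': array([ 6.52144263e-04, -3.93707192e+01, -3.70436954e+01,  1.18533774e-05,
        9.09863611e-04, -1.03169420e-06]), 'eef_pos': array([189.31671151, 595.59978494, 231.2728532 ]), 'tool_rot': array([ 1.53272877e-01,  9.88183902e-01, -3.92998741e-05, -5.86017593e-06]), 'ft_force': array([ 0.00438606, -0.0721887 , -0.41510571]), 'moment': array([-0.02456729, -0.00744388,  0.01369748]), 'gripper_force': 0.0, 'gripper_width': 85.33638264450587}
```

View pics/side0.png

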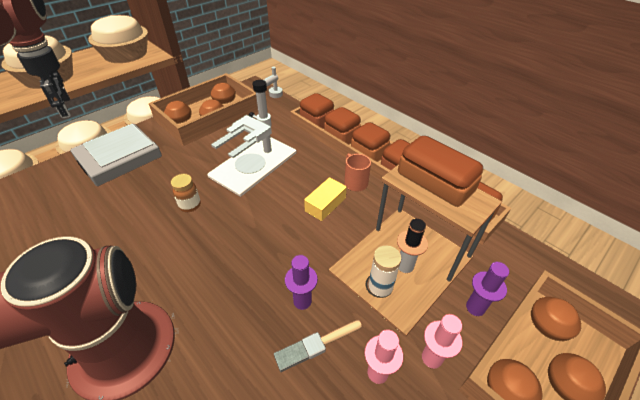

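View pics/top0.png

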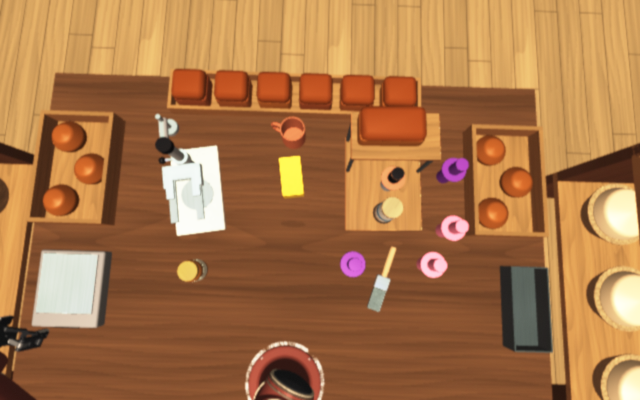

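The barrel meant is the steel one with a copper flange and black neck, at side (412,245) / top (393,180). The look-alikes are pink, at side (383,355) and (442,340), and purple, at side (300,280) and (490,290). I'll confirm with an enlarged crop and model overlay.

```bash
cat >> h.py <<'E'
def frame(x,y,yaw): 
    r=R.from_euler("z",yaw,degrees=True); return lambda p: r.apply(np.atleast_2d(np.array(p,float)))+[x,y,0]
def draw(im,cam,P,off,s,col,closed=True):
    q=(proj(cam,P)-off+0.5)*s; cv2.polylines(im,[np.round(q).astype(int)],closed,col,1)
def circ(r,z): a=np.linspace(0,2*np.pi,30); return np.c_[r*np.cos(a),r*np.sin(a),0*a+z]
def rect(x0,x1,y0,y1,z): return [[x0,y0,z],[x1,y0,z],[x1,y1,z],[x0,y1,z]]
def overlay(cam,x0,y0,ww,hh,s,S,Pp,can,bar,img):
    im=cv2.resize(img[y0:y0+hh,x0:x0+ww],None,fx=s,fy=s,interpolation=cv2.INTER_CUBIC)
    o=[x0,y0]; G=(0,255,0);B=(255,0,0);Rr=(0,0,255)
    f=frame(*S); draw(im,cam,f(rect(-100,200,-120,120,12)),o,s,G); draw(im,cam,f(rect(75,205,-120,120,214)),o,s,G)
    f=frame(*Pp); draw(im,cam,f(rect(-120,150,-75,75,16)),o,s,G)
    draw(im,cam,f(rect(-95,50,-46,46,130)),o,s,B)
    if can: 
        f=frame(*can,0); [draw(im,cam,f(circ(30,z)),o,s,Rr) for z in(12,137)]
    if bar:
        f=frame(*bar,0); [draw(im,cam,f(circ(r,z)),o,s,Rr) for r,z in((22,12),(36,113),(18,177))]
    return im
E
python3 - <<'E'
from h import *
S=(561,-288,2.7);P=(556.5,295.5,7);can=(516,-291);bar=(607.5,-298)
t=cv2.imread("pics/top0.png");s=cv2.imread("pics/side0.png")
a=overlay("top",155,135,80,110,4,S,P,can,bar,t); b=overlay("top",335,100,115,140,4,S,P,can,bar,t)[:440]
cv2.imwrite("pics/c1.png",np.hstack([a[:440],b[:440]]))
cv2.imwrite("pics/c2.png",np.hstack([overlay("side",205,75,100,125,4,S,P,can,bar,s)[:500],overlay("side",325,130,100+0,125,4,S,P,can,bar,s)]))
E
```

```text
(no output)
```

View pics/c1.png

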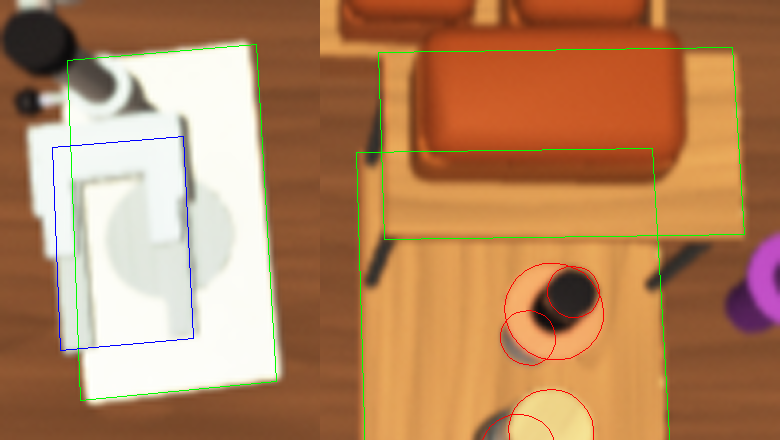

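```bash
python3 - <<'E'
from h import *
S=(561,-288,2.7);P=(556.5,295.5,7);can=(516,-291);bar=(607.5,-298)
s=cv2.imread("pics/side0.png")
a=overlay("side",205,75,100,150,4,S,P,None,None,s);b=overlay("side",330,190,100,150,4,S,P,can,bar,s)
cv2.imwrite("pics/c2.png",np.hstack([a,b]))
E
```

```text
(no output)
```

View pics/c2.png

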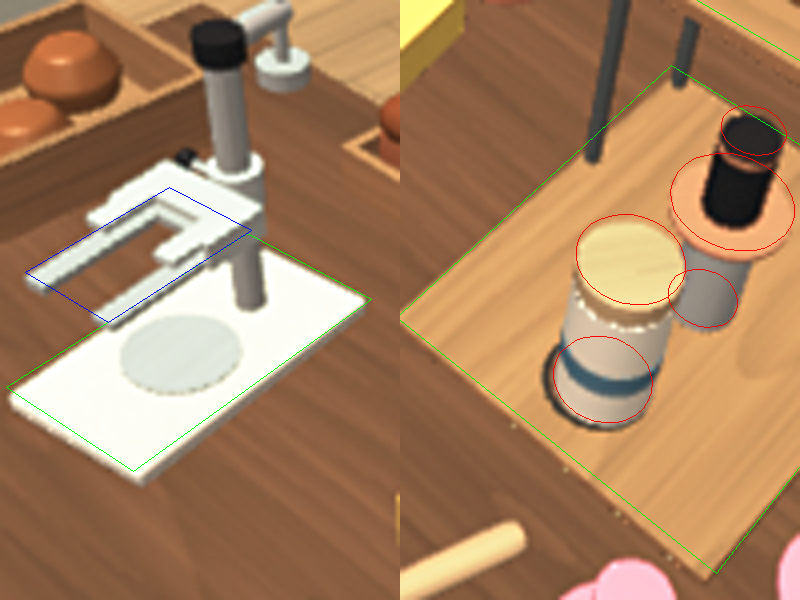

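Both crops confirm the barrel (copper flange, black neck, behind the canister). Only the press yaw looks slightly off, so I'll refine it with an edge fit, and the canister and barrel likewise.

```bash
cat > fit.py <<'E'
from h import *
from scipy.ndimage import map_coordinates
from scipy.optimize import differential_evolution
im={c:cv2.GaussianBlur(cv2.imread(f"pics/{c}0.png")[...,0],(0,0),.7).astype(float) for c in("top","side")}
box=lambda x0,x1,y0,y1,z0,z1: np.vstack([rect(x0,x1,y0,y1,z) for z in(z0,z1)])
def score(p,cams,B,cap):
    tot=0
    for c in cams:
        h=cv2.convexHull(proj(c,frame(*p)(B)).astype(np.float32))[:,0]; ctr=h.mean(0)
        for a,b in zip(h,np.roll(h,-1,0)):
            d=b-a;L=np.linalg.norm(d)
            if L<12: continue
            n=np.array([-d[1],d[0]])/L; n*=np.sign(n@(ctr-a))
            q=a+np.linspace(.03,.97,60)[:,None]*d
            g=lambda o: map_coordinates(im[c],(q+o*n).T[::-1],order=1)
            tot+=np.clip(g(1.2)-g(-1.2),0,cap).mean()*L
    return -tot
for nm,B,p0,cap in(("press",box(-120,150,-75,75,0,16),(556.5,295.5,7),120),("shelf",box(-100,200,-120,120,0,12),(561,-288,2.7),60)):
    for cams in(["top"],["side"],["top","side"]):
        r=differential_evolution(score,[(v-d,v+d) for v,d in zip(p0,(12,12,5))],args=(cams,B,cap),seed=1,maxiter=60); print(nm,cams,r.x.round(1),r.fun)
E
python3 fit.py; python3 - <<'E'
from h import *
for c in("side","top"):
    viewer.snapshot(c)
    for n in "canister barrel barrel_flange press_mouth press_slot shelf_edge shelf_mark".split():
        print(c,n,[(round(r["p"],2),w(c,r["xyz"]).round(0).tolist()) for r in viewer.place_of(c,n)][:4])
E
```

```text
press ['top'] [557.4 297.1   9.1] -22722.90031985991
press ['side'] [553.9 304.6   8.8] -17067.6850970405
press ['top', 'side'] [554.9 298.2  10.2] -38246.99970496308
shelf ['top'] [ 561.6 -287.5    1. ] -5864.421560312088
side canister [(0.69, [515.0, -292.0, 11.0]), (0.61, [480.0, 280.0, 134.0])]
side barrel [(0.83, [462.0, -477.0, 2.0]), (0.82, [609.0, -298.0, 12.0]), (0.65, [356.0, -413.0, -3.0]), (0.64, [641.0, -480.0, 2.0])]
side barrel_flange [(0.92, [640.0, -482.0, 92.0]), (0.77, [351.0, -189.0, 93.0]), (0.76, [359.0, -420.0, 95.0]), (0.7, [599.0, -298.0, 106.0])]
side press_mouth [(0.94, [476.0, 279.0, 131.0])]
side press_slot [(0.78, [560.0, 299.0, 127.0])]
side shelf_edge [(0.63, [634.0, -284.0, 199.0])]
side shelf_mark [(0.86, [515.0, -291.0, 11.0])]
top canister [(0.92, [517.0, -290.0, 10.0])]
top barrel [(0.85, [643.0, -481.0, 1.0]), (0.8, [354.0, -185.0, 1.0]), (0.69, [610.0, -304.0, 10.0]), (0.61, [464.0, -474.0, -3.0])]
top barrel_flange [(0.92, [609.0, -292.0, 107.0]), (0.86, [356.0, -183.0, 95.0]), (0.82, [640.0, -483.0, 96.0]), (0.69, [466.0, -478.0, 96.0])]
top p
[... 238 characters left out ...]
e 20, in <module>
    r=differential_evolution(score,[(v-d,v+d) for v,d in zip(p0,(12,12,5))],args=(cams,B,cap),seed=1,maxiter=60); print(nm,cams,r.x.round(1),r.fun)
    return fun(*args, **kwargs)
    ret = solver.solve()
    next(self)
    ~~~~^^^^^^
    energy = self.func(parameters)
    return self.f(x, *self.args)
           ~~~~~~^^^^^^^^^^^^^^^
  File "fit.py", line 9, in score
    h=cv2.convexHull(proj(c,frame(*p)(B)).astype(np.float32))[:,0]; ctr=h.mean(0)
                     ~~~~^^^^^^^^^^^^^^^^
  File "h.py", line 10, in proj
    c=viewer.calibration(cam); q=R.from_quat(c["orientation"]).inv().apply(np.array(p)-c["position"])
ValueError: time passes only in moves, steps and waits
```

```bash
cat >> h.py <<'E'
def goal(G,lean,yaw,fr=None):
    """row (7th missing) from pose fr (default: measured) to grasp point G; returns row"""
    a,b=np.radians([lean,yaw]); z=np.array([np.sin(a)*np.cos(b),np.sin(a)*np.sin(b),-np.cos(a)]); y=np.array([-np.sin(b),np.cos(b),0])
    M=np.c_[np.cross(y,z),y,z]; p=np.array(G)+19*z
    s=sensors.read_state(); p0,R0=fr or (s["eef_pos"],R.from_quat(s["tool_rot"]))
    t=R0.inv().apply(p-p0)/40; r=(R0.inv()*R.from_matrix(M)).as_rotvec(degrees=True)/8
    print(np.round(np.r_[t,r],3).tolist()); return p,R.from_matrix(M)
def st():
    s=sensors.read_state(); M=R.from_quat(s["tool_rot"]); print("t",round(s["t"],2),"G",(s["eef_pos"]-19*M.as_matrix()[:,2]).round(1),"z",M.as_matrix()[:,2].round(3),"y",M.as_matrix()[:,1].round(3),"F",s["ft_force"].round(1),"w",round(s["gripper_width"],1),"gf",round(s["gripper_force"],1),"j",s["joints"].round(2))
E
python3 - <<'E'
from h import *
st()
f=goal((516,-291,220),0,2)
f=goal((516,-291,112),0,2,f)
E
```

```text
t 2.2 G [189.3 595.6 250.3] z [ 0.  0. -1.] y [0.303 0.953 0.   ] F [-0.1 -0.8 -0.4] w 85.5 gf 0.0 j [ 1.14  0.05  1.61  0.    1.48 -0.12]
[-14.498, -18.65, 0.757, 0.0, 0.0, -2.455]
[0.0, 0.0, 2.7, 0.0, 0.0, 0.0]
```

Emit:
carry_out --pt "-0.4 -0.5 0.05 0 0 0 85" --pt "-1.1 -1.4 0.1 0 0 0 85" --pt "-1.8 -2.3 0.1 0 0 0 85" --pt "-2.5 -3.2 0.1 0 0 0 85" --pt "-3.2 -4.1 0.2 0 0 0 85" --pt "-3.9 -5.0 0.2 0 0 0 85" --pt "-4.6 -5.9 0.2 0 0 0 85" --pt "-5.3 -6.8 0.2 0 0 0 85"

```text
t: 3.0
eef_pos: [309.2, 270.6, 223.5]
tool_rot: [0.153, 0.988, 0.0, 0.0]
ft_force: [0.9, 0.6, 0.7]
gripper_width: 84.6
gripper_force: 0.0
```

Emit:
carry_out --pt "-0.7 -0.9 0.05 0 0 0 85" --pt "-1.4 -1.8 0.1 0 0 0 85" --pt "-2.1 -2.7 0.1 0 0 0 85" --pt "-2.8 -3.6 0.1 0 0 0 85" --pt "-3.5 -4.5 0.2 0 0 0 85" --pt "-4.2 -5.4 0.2 0 0 0 85" --pt "-4.9 -6.3 0.2 0 0 0 85" --pt "-5.6 -7.2 0.2 0 0 0 85"

```text
t: 3.8
eef_pos: [435.5, -72.2, 215.6]
tool_rot: [0.154, 0.988, 0.0, 0.001]
ft_force: [0.5, 0.5, 0.8]
gripper_width: 85.0
gripper_force: 0.0
```

```bash
python3 - <<'E'
from h import *
st()
f=goal((516,-291,220),0,2)
f=goal((516,-291,112),0,2,f)
E
```

```text
t 3.8 G [435.5 -72.2 234.6] z [ 0.001 -0.    -1.   ] y [0.304 0.953 0.   ] F [0.5 0.5 0.8] w 85.0 gf 0.0 j [-0.33 -0.4   2.04  0.    1.5  -1.6 ]
[-3.577, -4.601, 0.369, -0.0, 0.009, -2.459]
[0.0, 0.0, 2.7, 0.0, 0.0, 0.0]
```

Emit:
carry_out --pt "-0.6 -0.8 0.1 0 0 -0.4 85" --pt "-1.3 -1.7 0.1 0 0 -0.9 85" --pt "-2.0 -2.6 0.2 0 0 -1.4 85" --pt "-2.7 -3.4 0.3 0 0 -1.9 85" --pt "-3.2 -4.1 0.37 0 0 -2.2 85" --pt "-3.58 -4.6 0.37 0 0 -2.46 85" --pt "-3.58 -4.6 0.37 0 0 -2.46 85" --pt "-3.58 -4.6 0.37 0 0 -2.46 85"

```text
t: 4.6
eef_pos: [515.8, -288.9, 200.3]
tool_rot: [-0.017, 1.0, 0.0, -0.0]
ft_force: [-0.2, 0.1, 0.1]
gripper_width: 85.0
gripper_force: 0.0
```

```bash
python3 - <<'E'
from h import *
st()
f=goal((516,-291,112),0,2)
cv2.imwrite("pics/s1.png",viewer.snapshot("side")[170:340,300:500].repeat(3,0).repeat(3,1))
E
```

```text
t 4.6 G [ 515.8 -289.   219.3] z [-0.     0.001 -1.   ] y [-0.035  0.999  0.001] F [-0.2  0.1  0.1] w 85.0 gf 0.0 j [-0.64 -0.01  1.72  0.    1.42 -2.24]
[-0.005, -0.054, 2.682, 0.005, -0.003, -0.002]
```

View pics/s1.png

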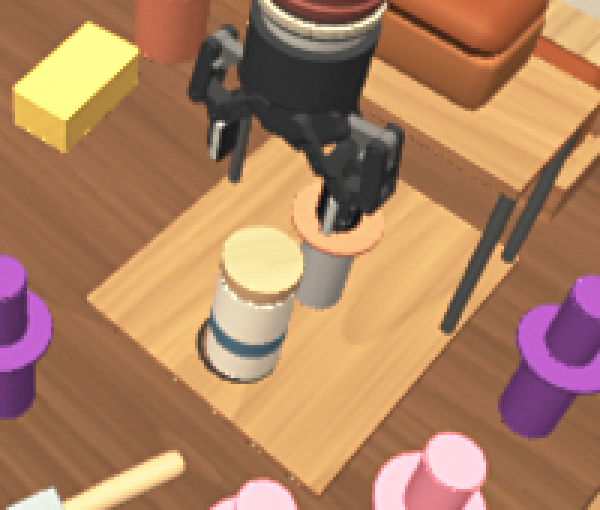

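The gripper is above the canister, fingers straddling it along shelf y. Next: descend, grip, lift.

Emit:
carry_out --pt "0 -0.05 0.5 0 0 0 85" --pt "0 -0.05 1.1 0 0 0 85" --pt "0 -0.05 1.8 0 0 0 85" --pt "0 -0.05 2.4 0 0 0 85" --pt "0 -0.05 2.68 0 0 0 85" --pt "0 -0.05 2.68 0 0 0 60" --pt "0 -0.05 2.68 0 0 0 50" --pt "0 -0.05 2.68 0 0 0 40" --squeeze 40

```text
t: 5.45
eef_pos: [516.7, -291.1, 94.7]
tool_rot: [-0.018, 1.0, -0.001, 0.001]
ft_force: [-0.4, 1.2, -4.5]
gripper_width: 58.9
gripper_force: 43.8
```

Emit:
carry_out --pt "0 0 0 0 0 0 40" --pt "0 0 0 0 0 0 40" --pt "0 0 0 0 0 0 40" --pt "0 0 0 0 0 0 40" --pt "0 0 0 0 0 0 40" --pt "0 0 -0.05 0 0 0 40" --pt "0 0 -0.2 0 0 0 40" --pt "0 0 -0.4 0 0 0 40" --squeeze 40

```text
t: 6.25
eef_pos: [514.8, -290.1, 107.7]
tool_rot: [-0.018, 1.0, 0.001, -0.002]
ft_force: [-0.3, -0.8, -3.6]
gripper_width: 59.5
gripper_force: 43.9
```

```bash
python3 - <<'E'
from h import *
st()
s=sensors.read_state()
f=goal((470,-60,160),0,2)
E
```

```text
t 6.25 G [ 514.8 -290.2  126.7] z [-0.003  0.002 -1.   ] y [-0.036  0.999  0.002] F [-0.3 -0.8 -3.6] w 59.5 gf 43.9 j [-0.64  0.08  1.8  -0.    1.27 -2.25]
[0.916, 5.792, -0.817, 0.015, -0.021, 0.006]
```

Emit:
carry_out --pt "0.0 0.1 -0.5 0 0 0 40" --pt "0.1 0.6 -0.82 0 0 0 40" --pt "0.3 1.4 -0.82 0 0 0 40" --pt "0.4 2.3 -0.82 0 0 0 40" --pt "0.5 3.3 -0.82 0 0 0 40" --pt "0.7 4.3 -0.82 0 0 0 40" --pt "0.85 5.2 -0.82 0 0 0 40" --pt "0.92 5.8 -0.82 0 0 0 40"

```text
t: 7.05
eef_pos: [469.8, -58.2, 141.8]
tool_rot: [-0.018, 1.0, 0.0, -0.0]
ft_force: [0.5, 0.2, -3.5]
gripper_width: 59.0
gripper_force: 44.8
```

Emit:
carry_out --pt "0 0 0.1 0 0 0 40" --pt "0 0 0.4 0 0 0 40" --pt "0 0 0.8 0 0 0 40" --pt "0 0 1.15 0 0 0 40" --pt "0 0 1.3 0 0 0 40" --pt "0 0 1.38 0 0 0 40" --pt "0 0 1.38 0 0 0 40" --pt "0 0 1.38 0 0 0 40"

```text
t: 7.85
eef_pos: [471.4, -60.7, 87.5]
tool_rot: [-0.018, 1.0, -0.0, 0.0]
ft_force: [0.3, -0.2, -4.0]
gripper_width: 59.2
gripper_force: 45.0
```

```bash
python3 - <<'E'
from h import *
st()
E
```

```text
t 7.85 G [471.4 -60.7 106.5] z [ 0.001 -0.    -1.   ] y [-0.035  0.999 -0.   ] F [ 0.3 -0.2 -4. ] w 59.2 gf 45.0 j [-0.28 -0.18  2.08 -0.    1.24 -1.89]
```

Emit:
carry_out --pt "0 0 0.03 0 0 0 40" --pt "0 0 0.06 0 0 0 40" --pt "0 0 0.09 0 0 0 40" --pt "0 0 0.11 0 0 0 40" --pt "0 0 0.12 0 0 0 40" --pt "0 0 0.12 0 0 0 40" --pt "0 0 0.12 0 0 0 40" --pt "0 0 0.12 0 0 0 40"

```text
t: 8.65
eef_pos: [471.2, -60.4, 82.6]
tool_rot: [-0.018, 1.0, -0.0, 0.0]
ft_force: [-2.4, 0.7, 1.5]
gripper_width: 59.5
gripper_force: 45.3
```

Emit:
carry_out --pt "0 0 0 0 0 0 65" --pt "0 0 0 0 0 0 75" --pt "0 0 0 0 0 0 85" --pt "0 0 0 0 0 0 85" --pt "0 0 -0.3 0 0 0 85" --pt "0 0 -1.0 0 0 0 85" --pt "0 0 -2.0 0 0 0 85" --pt "0 0 -3.0 0 0 0 85"

```text
t: 9.45
eef_pos: [470.5, -60.2, 203.9]
tool_rot: [-0.018, 1.0, 0.0, -0.0]
ft_force: [0.3, 0.6, -0.0]
gripper_width: 85.0
gripper_force: 0.0
```

```bash
python3 - <<'E'
from h import *
st()
im=viewer.snapshot("side"); print([(round(r["p"],2),w("side",r["xyz"]).round(0).tolist()) for r in viewer.place_of("side","canister")][:4])
viewer.snapshot("top")
for n in("canister","barrel","shelf_mark"):print(n,[(round(r["p"],2),w("top",r["xyz"]).round(0).tolist()) for r in viewer.place_of("top",n)][:4])
u=np.array([np.cos(np.radians(40)),0,0])
# approach: 100 mm behind along tool axis
z=np.array([np.sin(np.radians(40)),0.022,-np.cos(np.radians(40))])
Gb=np.array([608.5,-298,157])
f=goal(Gb-110*z,40,2); f=goal(Gb,40,2,f)
E
```

```text
t 9.45 G [470.5 -60.2 222.9] z [-0.  0. -1.] y [-0.036  0.999  0.   ] F [ 0.3  0.6 -0. ] w 85.0 gf 0.0 j [-0.28 -0.3   1.98 -0.    1.46 -1.89]
[(0.97, [470.0, -63.0, -2.0])]
canister [(0.43, [475.0, -59.0, -3.0])]
barrel [(0.86, [353.0, -182.0, -1.0]), (0.85, [363.0, -411.0, -1.0]), (0.74, [465.0, -474.0, -4.0]), (0.72, [613.0, -302.0, 11.0])]
shelf_mark [(0.61, [518.0, -288.0, 13.0])]
[-1.775, -6.062, -0.64, 0.005, -5.01, 0.005]
[-0.001, -0.001, 2.751, 0.0, 0.0, 0.0]
```

Emit:
carry_out --pt "-0.2 -0.7 -0.4 0 -0.6 0 85" --pt "-0.5 -1.6 -0.64 0 -1.4 0 85" --pt "-0.8 -2.7 -0.64 0 -2.2 0 85" --pt "-1.1 -3.8 -0.64 0 -3.1 0 85" --pt "-1.4 -4.9 -0.64 0 -4.0 0 85" --pt "-1.7 -5.7 -0.64 0 -4.7 0 85" --pt "-1.78 -6.06 -0.64 0 -5 0 85" --pt "-1.78 -6.06 -0.64 0 -5 0 85"

```text
t: 10.55
eef_pos: [548.9, -301.2, 223.7]
tool_rot: [-0.014, 0.94, 0.008, 0.34]
ft_force: [0.1, 0.2, -1.8]
gripper_width: 85.3
gripper_force: 0.0
```

```bash
python3 - <<'E'
from h import *
st()
im=viewer.snapshot("side")
for n in("barrel","barrel_flange"):print(n,[(round(r["p"],2),w("side",r["xyz"]).round(0).tolist()) for r in viewer.place_of("side",n)][:5])
f=goal((608.5,-298,157),40,2)
cv2.imwrite("pics/s2.png",im[140:340,290:490].repeat(3,0).repeat(3,1))
E
```

```text
t 10.55 G [ 536.7 -301.6  238.3] z [ 0.639  0.024 -0.769] y [-0.032  0.999  0.005] F [ 0.1  0.2 -1.8] w 85.3 gf 0.0 j [-0.85 -0.25  2.01  0.63  0.99 -2.7 ]
barrel [(0.94, [463.0, -479.0, -1.0]), (0.65, [358.0, -415.0, -5.0]), (0.63, [642.0, -483.0, -3.0]), (0.63, [355.0, -188.0, -5.0])]
barrel_flange [(0.95, [466.0, -478.0, 94.0]), (0.94, [602.0, -300.0, 107.0]), (0.92, [639.0, -480.0, 94.0]), (0.69, [348.0, -187.0, 93.0]), (0.27, [558.0, -287.0, -1.0])]
[0.003, -0.029, 2.74, 0.016, -0.013, 0.001]
```

View pics/s2.png

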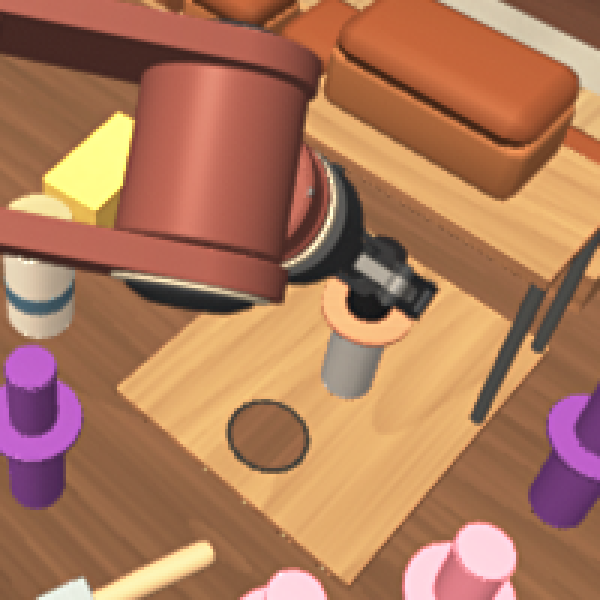

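The canister stands upright aside, and the mark (crop 268,437) is free. The gripper leans 40° behind the neck (crop 370,300), so I advance, grip and draw the barrel.

Emit:
carry_out --pt "0 -0.03 0.6 0 0 0 85" --pt "0 -0.03 1.3 0 0 0 85" --pt "0 -0.03 2.0 0 0 0 85" --pt "0 -0.03 2.5 0 0 0 85" --pt "0 -0.03 2.74 0 0 0 85" --pt "0 -0.03 2.74 0 0 0 85" --pt "0 -0.03 2.74 0 0 0 60" --pt "0 -0.03 2.74 0 0 0 50"

```text
t: 11.5
eef_pos: [621.4, -299.1, 145.4]
tool_rot: [-0.017, 0.939, 0.005, 0.343]
ft_force: [-1.3, -0.4, 0.1]
gripper_width: 58.8
gripper_force: 0.0
```

```bash
python3 - <<'E'
from h import *
st()
E
```

```text
t 11.5 G [ 609.2 -299.5  159.9] z [ 0.644  0.022 -0.765] y [-0.036  0.999 -0.002] F [-1.3 -0.4  0.1] w 58.8 gf 0.0 j [-0.74 -0.01  1.94  0.68  0.8  -2.74]
```

Emit:
carry_out --pt "0 0 0.03 0 0 0 45" --pt "0 0 0.03 0 0 0 40" --pt "0 0 0.03 0 0 0 36" --pt "0 0 0.03 0 0 0 30" --pt "0 0 0.03 0 0 0 25" --pt "0 0 0.03 0 0 0 20" --pt "0 0 0.03 0 0 0 20" --pt "0 0 0.03 0 0 0 20" --squeeze 70

```text
t: 12.3
eef_pos: [622.3, -298.9, 143.5]
tool_rot: [-0.017, 0.939, 0.006, 0.342]
ft_force: [-1.4, 0.2, 4.5]
gripper_width: 34.5
gripper_force: 69.4
```

```bash
python3 - <<'E'
from h import *
st()
s=sensors.read_state(); G=s["eef_pos"]-19*R.from_quat(s["tool_rot"]).as_matrix()[:,2]; print(s["moment"])
d=np.array([np.cos(np.radians(2)),np.sin(np.radians(2)),0])
f=goal(G+[0,0,4],40,2);
f=goal(G+[0,0,4]-72*d,40,2);
f=goal(G+[0,0,100]-72*d,40,2)
E
```

```text
t 12.3 G [ 610.  -299.3  158. ] z [ 0.643  0.023 -0.765] y [-0.036  0.999 -0.   ] F [-1.4  0.2  4.5] w 34.5 gf 69.4 j [-0.74 -0.01  1.94  0.69  0.79 -2.74]
[0.19571597 0.03217434 0.05846049]
[-0.064, -0.0, -0.077, 0.001, 0.006, 0.005]
[1.314, 0.001, -1.235, 0.001, 0.006, 0.005]
[-0.23, 0.0, -3.072, 0.001, 0.006, 0.005]
```

Emit:
carry_out --pt "-0.06 0 -0.08 0 0 0 20" --pt "-0.06 0 -0.08 0 0 0 20" --pt "0.1 0 -0.22 0 0 0 20" --pt "0.4 0 -0.47 0 0 0 20" --pt "0.75 0 -0.76 0 0 0 20" --pt "1.1 0 -1.06 0 0 0 20" --pt "1.25 0 -1.18 0 0 0 20" --pt "1.31 0 -1.24 0 0 0 20"

```text
t: 13.1
eef_pos: [548.6, -301.3, 146.6]
tool_rot: [-0.016, 0.94, 0.006, 0.342]
ft_force: [0.1, 0.0, -2.3]
gripper_width: 34.6
gripper_force: 69.9
```

```bash
python3 - <<'E'
from h import *
st()
s=sensors.read_state(); G=s["eef_pos"]-19*R.from_quat(s["tool_rot"]).as_matrix()[:,2]
d=np.array([np.cos(np.radians(2)),np.sin(np.radians(2)),0])
f=goal(G+[0,0,96],40,2)
a=goal((460,0,255),40,6,f)
a=goal((478,284.5,255),40,9,a)
E
```

```text
t 13.1 G [ 536.4 -301.7  161.1] z [ 0.642  0.022 -0.766] y [-0.034  0.999  0.   ] F [ 0.1  0.  -2.3] w 34.6 gf 69.9 j [-0.85 -0.15  2.07  0.71  0.87 -2.83]
[-1.542, 0.001, -1.839, 0.0, -0.004, -0.004]
[1.296, 7.627, -1.018, -0.321, 0.0, -0.383]
[-0.912, 7.042, 0.765, -0.241, 0.0, -0.287]
```

Emit:
carry_out --pt "-0.15 0 -0.2 0 0 0 20" --pt "-0.45 0 -0.54 0 0 0 20" --pt "-0.9 0 -1.07 0 0 0 20" --pt "-1.4 0 -1.67 0 0 0 20" --pt "-1.9 0 -2.26 0 0 0 20" --pt "-2.2 0 -2.62 0 0 0 20" --pt "-2.25 0 -2.68 0 0 0 20" --pt "-2.25 0 -2.68 0 0 0 20"

```text
t: 13.9
eef_pos: [550.2, -301.2, 287.7]
tool_rot: [-0.017, 0.94, 0.006, 0.342]
ft_force: [-0.8, 0.1, -3.3]
gripper_width: 34.5
gripper_force: 70.0
```

```bash
python3 - <<'E'
from h import *
st()
a=goal((500,0,300),40,6)
a=goal((478,284.5,300),40,9,a)
viewer.snapshot("side");print([(round(r["p"],2),w("side",r["xyz"]).round(0).tolist()) for r in viewer.place_of("side","barrel_flange")])
E
```

```text
t 13.9 G [ 538.  -301.7  302.2] z [ 0.643  0.023 -0.766] y [-0.036  0.999 -0.001] F [-0.8  0.1 -3.3] w 34.5 gf 70.0 j [-0.85 -0.3   1.95  0.6   1.08 -2.63]
[0.549, 7.592, -0.397, -0.32, 0.001, -0.372]
[-0.15, 7.147, 0.126, -0.241, 0.0, -0.287]
[(0.76, [349.0, -188.0, 95.0]), (0.72, [360.0, -416.0, 94.0]), (0.67, [533.0, -308.0, 249.0]), (0.6, [638.0, -483.0, 92.0]), (0.57, [464.0, -476.0, 92.0])]
```

Emit:
carry_out --pt "0.02 0.3 -0.02 0 0 0 20" --pt "0.1 1.1 -0.05 -0.05 0 -0.05 20" --pt "0.15 2.1 -0.1 -0.1 0 -0.1 20" --pt "0.22 3.2 -0.15 -0.15 0 -0.15 20" --pt "0.3 4.3 -0.2 -0.2 0 -0.22 20" --pt "0.4 5.4 -0.28 -0.25 0 -0.28 20" --pt "0.47 6.5 -0.34 -0.29 0 -0.33 20" --pt "0.55 7.6 -0.4 -0.32 0 -0.37 20"

```text
t: 14.8
eef_pos: [510.6, 3.6, 283.2]
tool_rot: [-0.048, 0.939, 0.019, 0.341]
ft_force: [0.2, 0.3, -3.1]
gripper_width: 34.8
gripper_force: 70.4
```

Emit:
carry_out --pt "-0.02 1.1 0.02 -0.03 0 -0.04 20" --pt "-0.05 2.2 0.04 -0.07 0 -0.09 20" --pt "-0.07 3.3 0.06 -0.11 0 -0.13 20" --pt "-0.1 4.4 0.08 -0.15 0 -0.18 20" --pt "-0.12 5.4 0.1 -0.18 0 -0.22 20" --pt "-0.14 6.3 0.11 -0.21 0 -0.26 20" --pt "-0.15 6.9 0.12 -0.24 0 -0.28 20" --pt "-0.15 7.14 0.13 -0.24 0 -0.29 20"

```text
t: 15.6
eef_pos: [488.4, 288.8, 283.0]
tool_rot: [-0.075, 0.937, 0.028, 0.339]
ft_force: [0.9, -0.5, -3.1]
gripper_width: 34.8
gripper_force: 70.7
```

Emit:
carry_out --pt "0 0 0 0 0 0 20" --pt "0 0 0 0 0 0 20" --pt "0 0 0 0 0 0 20" --pt "0 0 0 0 0 0 20" --pt "0 0 0 0 0 0 20" --pt "0 0 0 0 0 0 20" --pt "0 0 0 0 0 0 20" --pt "0 0 0 0 0 0 20"

```text
t: 16.4
eef_pos: [490.4, 286.3, 285.5]
tool_rot: [-0.073, 0.937, 0.027, 0.341]
ft_force: [-0.5, 0.6, -3.2]
gripper_width: 34.4
gripper_force: 70.7
```

```bash
python3 - <<'E'
from h import *
st()
P=(557,297,9); f=frame(*P)
s=sensors.read_state(); M=R.from_quat(s["tool_rot"]).as_matrix(); G=s["eef_pos"]-19*M[:,2]
t=viewer.snapshot("top"); 
for n in("barrel","barrel_flange","press_mouth","press_slot","press"):print(n,[(round(r["p"],2),w("top",r["xyz"]).round(0).tolist()) for r in viewer.place_of("top",n)][:6])
i=viewer.snapshot("side")
for n in("barrel","barrel_flange","press_mouth","press_slot"):print(n,[(round(r["p"],2),w("side",r["xyz"]).round(0).tolist()) for r in viewer.place_of("side",n)][:6])
def ov(cam,im,x0,y0,ww,hh,k):
    o=[x0,y0];c=cv2.resize(im[y0:y0+hh,x0:x0+ww],None,fx=k,fy=k,interpolation=cv2.INTER_CUBIC)
    draw(c,cam,f(rect(-120,150,-75,75,16)),o,k,(0,255,0)); draw(c,cam,f(rect(-95,22,-26,26,130)),o,k,(255,0,0))
    b=frame(G[0],G[1],0)
    for r,z in((22,-146),(36,-51),(36,-45),(18,19)): draw(c,cam,b(circ(r,z+G[2])),o,k,(0,0,255))
    return c
cv2.imwrite("pics/m.png",np.hstack([ov("top",t,150,135,90,120,4),ov("side",i,190,50,110,120,4)]))
goal((478,284.5,200),40,9)
E
```

```text
t 16.4 G [478.3 284.4 300. ] z [ 0.635  0.101 -0.766] y [-0.156  0.988  0.001] F [-0.5  0.6 -3.2] w 34.4 gf 70.7 j [ 0.51 -0.51  2.11 -0.28  0.9  -1.12]
barrel [(0.96, [477.0, 280.0, 153.0]), (0.89, [362.0, -412.0, -0.0]), (0.76, [354.0, -185.0, -0.0]), (0.74, [640.0, -476.0, -2.0]), (0.56, [464.0, -474.0, -0.0]), (0.48, [478.0, 284.0, 131.0])]
barrel_flange [(0.71, [639.0, -478.0, 97.0]), (0.67, [479.0, 291.0, 245.0]), (0.59, [466.0, -480.0, 98.0]), (0.57, [359.0, -416.0, 90.0]), (0.56, [355.0, -185.0, 96.0])]
press_mouth [(0.57, [479.0, 284.0, 132.0]), (0.25, [475.0, 289.0, 248.0])]
press_slot [(0.93, [558.0, 296.0, 128.0]), (0.56, [316.0, -288.0, -1.0])]
press [(0.76, [559.0, 299.0, -3.0])]
barrel [(0.88, [638.0, -485.0, -2.0]), (0.85, [477.0, 287.0, 154.0]), (0.76, [355.0, -185.0, -8.0]), (0.7, [463.0, -482.0, -2.0]), (0.69, [354.0, -415.0, -5.0])]
barrel_flange [(0.76, [362.0, -419.0, 92.0]), (0.73, [472.0, 281.0, 249.0]), (0.71, [557.0, 296.0, 129.0]), (0.69, [640.0, -485.0, 94.0]), (0.67, [463.0, -476.0, 92.0]), (0.59, [347.0, -185.0, 94.0])]
press_mouth [(0.84, [477.0, 280.0, 133.0])]
press_slot [(0.68, [559.0, 299.0, 128.0]), (0.49, [471.0, 285.0, 247.0])]
[1.61, -0.002, 1.91, 0.001, 0.0, -0.006]
```

View pics/m.png

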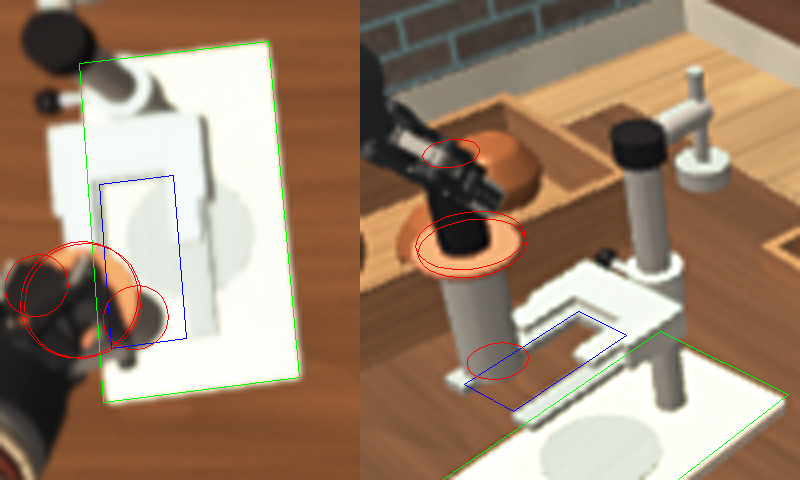

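The overlay agrees with the press and barrel (base edges match, barrel bottom over the slot mouth). Lowering into the mouth in stages, watching the force.

Emit:
carry_out --pt "0.1 0 0.12 0 0 0 20" --pt "0.3 0 0.36 0 0 0 20" --pt "0.5 0 0.6 0 0 0 20" --pt "0.65 0 0.77 0 0 0 20" --pt "0.78 0 0.93 0 0 0 20" --pt "0.9 0 1.07 0 0 0 20" --pt "0.96 0 1.15 0 0 0 20" --pt "0.96 0 1.15 0 0 0 20"

```text
t: 17.75
eef_pos: [490.2, 286.3, 224.5]
tool_rot: [-0.073, 0.937, 0.027, 0.34]
ft_force: [0.5, 0.2, -3.7]
gripper_width: 35.0
gripper_force: 70.7
```

```bash
python3 - <<'E'
from h import *
st()
i=viewer.snapshot("side");t=viewer.snapshot("top")
cv2.imwrite("pics/m2.png",np.hstack([cv2.resize(t[150:250,150:240],None,fx=5,fy=5,interpolation=2)[:500],cv2.resize(i[80:180,195:260],None,fx=5,fy=5,interpolation=2)]))
goal((478,284.5,192),40,9)
E
```

```text
t 17.75 G [478.2 284.4 239.1] z [ 0.634  0.1   -0.767] y [-0.156  0.988  0.   ] F [ 0.5  0.2 -3.7] w 35.0 gf 70.7 j [ 0.51 -0.47  2.18 -0.31  0.79 -1.07]
[0.794, -0.004, 0.919, 0.003, 0.006, -0.006]
```

View pics/m2.png

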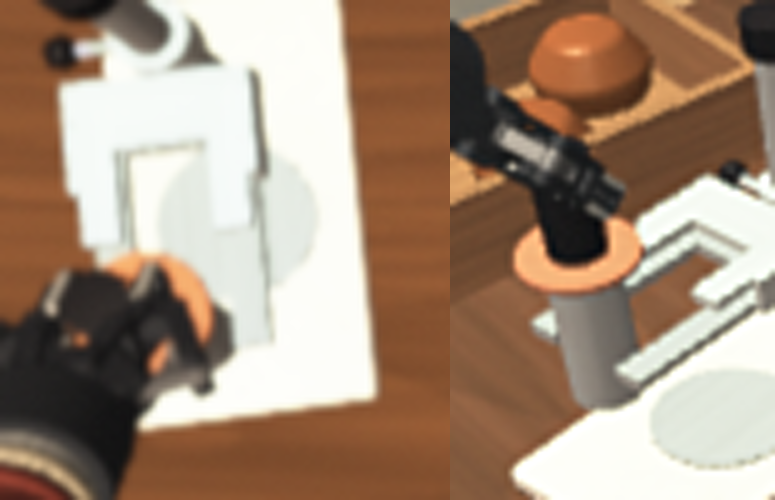

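Body is between the two arms, no contact. Continuing down to just above the highest possible ledge.

Emit:
carry_out --pt "0.1 0 0.12 0 0 0 20" --pt "0.25 0 0.3 0 0 0 20" --pt "0.4 0 0.47 0 0 0 20" --pt "0.55 0 0.65 0 0 0 20" --pt "0.67 0 0.78 0 0 0 20" --pt "0.75 0 0.87 0 0 0 20" --pt "0.77 0 0.9 0 0 0 20" --pt "0.77 0 0.9 0 0 0 20"

```text
t: 18.65
eef_pos: [490.0, 286.5, 177.9]
tool_rot: [-0.073, 0.937, 0.027, 0.341]
ft_force: [-0.3, -0.3, -3.2]
gripper_width: 34.6
gripper_force: 70.7
```

Emit:
carry_out --pt "0.01 0 0.01 0 0 0 20" --pt "0.02 0 0.02 0 0 0 20" --pt "0.03 0 0.04 0 0 0 20" --pt "0.04 0 0.05 0 0 0 20" --pt "0.05 0 0.06 0 0 0 20" --pt "0.06 0 0.07 0 0 0 20" --pt "0.06 0 0.07 0 0 0 20" --pt "0.06 0 0.07 0 0 0 20"

```text
t: 19.45
eef_pos: [490.0, 286.5, 174.4]
tool_rot: [-0.073, 0.937, 0.027, 0.341]
ft_force: [0.3, -0.2, -3.1]
gripper_width: 34.4
gripper_force: 70.7
```

```bash
python3 - <<'E'
from h import *
st()
goal((478,284.5,185),40,9)
E
```

```text
t 19.45 G [477.9 284.5 188.9] z [ 0.635  0.101 -0.766] y [-0.156  0.988  0.001] F [ 0.3 -0.2 -3.1] w 34.4 gf 70.7 j [ 0.51 -0.41  2.23 -0.35  0.69 -1.02]
[0.061, -0.002, 0.077, 0.001, 0.0, -0.006]
```

Emit:
carry_out --pt "0.01 0 0.01 0 0 0 20" --pt "0.02 0 0.025 0 0 0 20" --pt "0.03 0 0.04 0 0 0 20" --pt "0.04 0 0.05 0 0 0 20" --pt "0.05 0 0.06 0 0 0 20" --pt "0.06 0 0.075 0 0 0 20" --pt "0.06 0 0.075 0 0 0 20" --pt "0.06 0 0.075 0 0 0 20"

```text
t: 20.25
eef_pos: [490.0, 286.5, 170.5]
tool_rot: [-0.073, 0.937, 0.027, 0.341]
ft_force: [0.0, -0.0, -2.7]
gripper_width: 34.9
gripper_force: 70.7
```

Emit:
carry_out --pt "0.01 0 0.01 0 0 0 20" --pt "0.02 0 0.025 0 0 0 20" --pt "0.03 0 0.035 0 0 0 20" --pt "0.04 0 0.05 0 0 0 20" --pt "0.05 0 0.06 0 0 0 20" --pt "0.05 0 0.06 0 0 0 20" --pt "0.05 0 0.06 0 0 0 20" --pt "0.05 0 0.06 0 0 0 20"

```text
t: 21.05
eef_pos: [490.1, 286.5, 167.5]
tool_rot: [-0.073, 0.937, 0.027, 0.341]
ft_force: [-0.2, -0.3, -3.3]
gripper_width: 34.7
gripper_force: 70.9
```

Emit:
carry_out --pt "0.01 0 0.01 0 0 0 20" --pt "0.02 0 0.025 0 0 0 20" --pt "0.03 0 0.035 0 0 0 20" --pt "0.04 0 0.05 0 0 0 20" --pt "0.05 0 0.06 0 0 0 20" --pt "0.05 0 0.06 0 0 0 20" --pt "0.05 0 0.06 0 0 0 20" --pt "0.05 0 0.06 0 0 0 20"

```text
t: 21.85
eef_pos: [491.5, 287.1, 167.5]
tool_rot: [-0.073, 0.936, 0.028, 0.343]
ft_force: [-6.1, -3.2, 8.6]
gripper_width: 34.3
gripper_force: 71.8
```

Emit:
carry_out --pt "-0.01 0 -0.01 0 0 0 20" --pt "-0.02 0 -0.02 0 0 0 20" --pt "-0.03 0 -0.035 0 0 0 20" --pt "-0.03 0 -0.035 0 0 0 20" --pt "-0.03 0 -0.035 0 0 0 20" --pt "-0.03 0 -0.035 0 0 0 20" --pt "-0.03 0 -0.035 0 0 0 20" --pt "-0.03 0 -0.035 0 0 0 20"

```text
t: 22.65
eef_pos: [490.9, 286.9, 167.5]
tool_rot: [-0.073, 0.936, 0.028, 0.342]
ft_force: [3.0, 0.9, 5.0]
gripper_width: 34.7
gripper_force: 70.8
```

```bash
python3 - <<'E'
from h import *
st(); print(sensors.read_state()["moment"])
b=np.radians(9); d=np.array([np.cos(b),np.sin(b),0])
s=sensors.read_state(); M=R.from_quat(s["tool_rot"])
print("40mm fwd:",M.inv().apply(d).round(3),"up 40:",M.inv().apply([0,0,1]).round(3),"left",M.inv().apply([-d[1],d[0],0]).round(3))
E
```

```text
t 22.65 G [478.8 285.  182. ] z [ 0.637  0.102 -0.764] y [-0.156  0.988  0.001] F [3.  0.9 5. ] w 34.7 gf 70.8 j [ 0.51 -0.4   2.23 -0.36  0.67 -1.01]
[ 0.05870244 -0.69597845  0.11723709]
40mm fwd: [-0.764  0.     0.645] up 40: [-0.645  0.001 -0.764] left [0.001 1.    0.001]
```

Emit:
carry_out --pt "-0.02 0 -0.02 0 0 0 20" --pt "-0.11 0 0.06 0 0 0 20" --pt "-0.25 0 0.18 0 0 0 20" --pt "-0.4 0 0.31 0 0 0 20" --pt "-0.51 0 0.4 0 0 0 20" --pt "-0.61 0 0.48 0 0 0 20" --pt "-0.63 0 0.5 0 0 0 20" --pt "-0.63 0 0.5 0 0 0 20"

```text
t: 23.45
eef_pos: [521.5, 291.6, 167.4]
tool_rot: [-0.073, 0.937, 0.027, 0.34]
ft_force: [-5.7, -0.8, 10.6]
gripper_width: 34.6
gripper_force: 72.2
```

```bash
cat >> h.py <<'E'
def pressrel():
    s=sensors.read_state(); M=R.from_quat(s["tool_rot"]); G=s["eef_pos"]-19*M.as_matrix()[:,2]; q=R.from_euler("z",-9,degrees=True)
    print("press rel G",q.apply(G-[557,297,0]).round(1),"F",q.apply(s["ft_force"]).round(1),"M",q.apply(s["moment"]).round(2))
E
python3 - <<'E'
from h import *
st();pressrel()
E
```

```text
t 23.45 G [509.5 289.7 182. ] z [ 0.634  0.1   -0.767] y [-0.155  0.988  0.001] F [-5.7 -0.8 10.6] w 34.6 gf 72.2 j [ 0.48 -0.31  2.17 -0.35  0.65 -1.04]
press rel G [-48.1   0.2 182. ] F [-5.8  0.1 10.6] M [-0.11  0.17  0.  ]
```

Emit:
carry_out --pt "-0.02 0 -0.02 0 0 0 20" --pt "-0.03 0 -0.04 0 0 0 20" --pt "-0.03 0 -0.04 0 0 0 20" --pt "-0.08 0 0.0 0 0 0 20" --pt "-0.15 0 0.06 0 0 0 20" --pt "-0.23 0 0.13 0 0 0 20" --pt "-0.31 0 0.2 0 0 0 20" --pt "-0.34 0 0.22 0 0 0 20"

```text
t: 24.25
eef_pos: [537.6, 293.5, 167.6]
tool_rot: [-0.073, 0.937, 0.027, 0.34]
ft_force: [1.5, -0.4, -3.0]
gripper_width: 34.6
gripper_force: 70.9
```

```bash
python3 - <<'E'
from h import *
st();pressrel()
E
```

```text
t 24.25 G [525.6 291.6 182.2] z [ 0.633  0.099 -0.768] y [-0.155  0.988  0.   ] F [ 1.5 -0.4 -3. ] w 34.6 gf 70.9 j [ 0.47 -0.27  2.13 -0.34  0.64 -1.05]
press rel G [-31.8  -0.4 182.2] F [ 1.4 -0.7 -3. ] M [0.   0.59 0.02]
```

Emit:
carry_out --pt "-0.06 0 0.05 0 0 0 20" --pt "-0.12 0 0.1 0 0 0 20" --pt "-0.19 0 0.16 0 0 0 20" --pt "-0.27 0 0.23 0 0 0 20" --pt "-0.35 0 0.3 0 0 0 20" --pt "-0.42 0 0.36 0 0 0 20" --pt "-0.46 0 0.39 0 0 0 20" --pt "-0.46 0 0.39 0 0 0 20"

```text
t: 25.05
eef_pos: [561.9, 297.8, 169.0]
tool_rot: [-0.073, 0.937, 0.027, 0.341]
ft_force: [-0.2, 0.0, -3.4]
gripper_width: 35.0
gripper_force: 70.9
```

```bash
python3 - <<'E'
from h import *
st();pressrel()
E
```

```text
t 25.05 G [549.8 295.9 183.6] z [ 0.635  0.101 -0.766] y [-0.156  0.988  0.001] F [-0.2  0.  -3.4] w 35.0 gf 70.9 j [ 0.45 -0.21  2.09 -0.33  0.62 -1.07]
press rel G [ -7.3   0.  183.6] F [-0.2  0.1 -3.4] M [ 0.02  0.57 -0.02]
```

Emit:
carry_out --pt "-0.01 0 0.04 0 0 0 20" --pt "-0.03 0 0.06 0 0 0 20" --pt "-0.05 0 0.08 0 0 0 20" --pt "-0.07 0 0.09 0 0 0 20" --pt "-0.09 0 0.11 0 0 0 20" --pt "-0.11 0 0.13 0 0 0 20" --pt "-0.12 0 0.135 0 0 0 20" --pt "-0.12 0 0.135 0 0 0 20"

```text
t: 25.85
eef_pos: [568.7, 298.9, 167.9]
tool_rot: [-0.073, 0.937, 0.027, 0.341]
ft_force: [-0.2, 0.7, -3.4]
gripper_width: 34.3
gripper_force: 70.9
```

```bash
python3 - <<'E'
from h import *
st();pressrel()
E
```

```text
t 25.85 G [556.6 296.9 182.4] z [ 0.635  0.101 -0.766] y [-0.156  0.988  0.001] F [-0.2  0.7 -3.4] w 34.3 gf 70.9 j [ 0.45 -0.2   2.07 -0.33  0.61 -1.07]
press rel G [ -0.4   0.  182.4] F [-0.1  0.7 -3.4] M [ 0.01  0.61 -0.01]
```

Emit:
carry_out --pt "-0.02 0 0.016 0 0 0 20" --pt "-0.03 0 0.025 0 0 0 20" --pt "-0.04 0 0.033 0 0 0 20" --pt "-0.05 0 0.041 0 0 0 20" --pt "-0.06 0 0.05 0 0 0 20" --pt "-0.06 0 0.05 0 0 0 20" --pt "-0.06 0 0.05 0 0 0 20" --pt "-0.06 0 0.05 0 0 0 20"

```text
t: 26.65
eef_pos: [571.5, 299.3, 167.9]
tool_rot: [-0.073, 0.937, 0.027, 0.341]
ft_force: [-5.7, -0.4, 0.1]
gripper_width: 34.6
gripper_force: 70.9
```

```bash
python3 - <<'E'
from h import *
st();pressrel()
E
```

```text
t 26.65 G [559.4 297.4 182.4] z [ 0.635  0.1   -0.766] y [-0.156  0.988  0.   ] F [-5.7 -0.4  0.1] w 34.6 gf 70.9 j [ 0.45 -0.19  2.07 -0.32  0.61 -1.08]
press rel G [  2.5   0.  182.4] F [-5.7  0.5  0.1] M [-0.08  1.11 -0.07]
```

Emit:
carry_out --pt "-0.01 0 0.008 0 0 0 20" --pt "-0.02 0 0.016 0 0 0 20" --pt "-0.02 0 0.016 0 0 0 20" --pt "-0.02 0 0.016 0 0 0 20" --pt "-0.02 0 0.016 0 0 0 20" --pt "-0.02 0 0.016 0 0 0 20" --pt "-0.02 0 0.016 0 0 0 20" --pt "-0.02 0 0.016 0 0 0 20"

```text
t: 27.45
eef_pos: [572.0, 299.5, 168.0]
tool_rot: [-0.073, 0.937, 0.027, 0.34]
ft_force: [-10.7, -1.8, 3.6]
gripper_width: 34.3
gripper_force: 71.7
```

```bash
python3 - <<'E'
from h import *
st();pressrel()
i=viewer.snapshot("side");t=viewer.snapshot("top")
for c in("top","side"):
  for n in("barrel","barrel_flange"):print(c,n,[(round(r["p"],2),w(c,r["xyz"]).round(0).tolist()) for r in viewer.place_of(c,n)][:6])
cv2.imwrite("pics/m3.png",np.hstack([cv2.resize(t[140:240,155:225],None,fx=5,fy=5,interpolation=2)[:500],cv2.resize(i[80:180,205:285],None,fx=5,fy=5,interpolation=2)]))
E
```

```text
t 27.45 G [560.  297.6 182.6] z [ 0.634  0.1   -0.767] y [-0.156  0.988  0.   ] F [-10.7  -1.8   3.6] w 34.3 gf 71.7 j [ 0.45 -0.19  2.06 -0.32  0.61 -1.08]
press rel G [3.100e+00 1.000e-01 1.826e+02] F [-10.8  -0.1   3.6] M [-0.13  1.62 -0.1 ]
top barrel [(0.96, [354.0, -181.0, -2.0]), (0.89, [467.0, -472.0, -3.0]), (0.71, [643.0, -480.0, -2.0]), (0.64, [558.0, 295.0, 34.0]), (0.62, [361.0, -411.0, 2.0])]
top barrel_flange [(0.93, [354.0, -185.0, 98.0]), (0.83, [638.0, -479.0, 98.0]), (0.63, [469.0, -477.0, 96.0]), (0.55, [360.0, -417.0, 92.0]), (0.49, [559.0, 306.0, 128.0])]
side barrel [(0.96, [464.0, -477.0, -1.0]), (0.89, [356.0, -188.0, -7.0]), (0.81, [358.0, -416.0, -2.0]), (0.57, [555.0, 298.0, 36.0])]
side barrel_flange [(0.97, [553.0, 293.0, 129.0]), (0.83, [349.0, -187.0, 94.0]), (0.72, [361.0, -419.0, 92.0]), (0.67, [461.0, -475.0, 93.0]), (0.63, [640.0, -481.0, 91.0])]
```

View pics/m3.png

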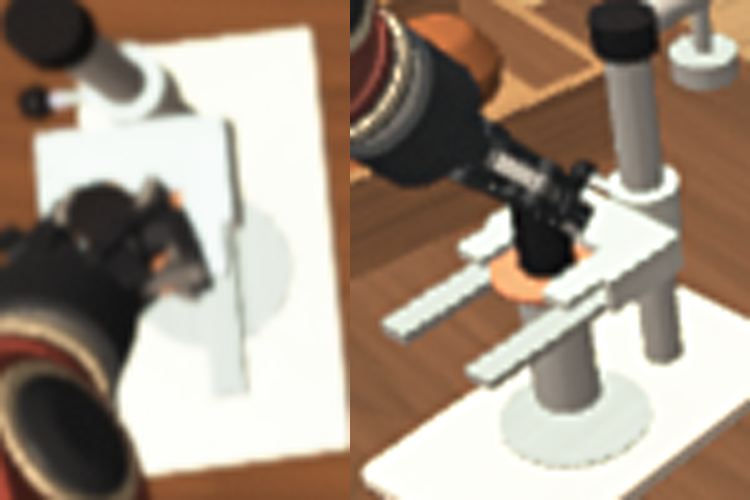

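The barrel is home: flange under the keeper, body centred over the base disc, at the stop with 10.8 N. I relieve the push a little, release and withdraw along the tool axis.

Emit:
carry_out --pt "0.01 0 -0.008 0 0 0 20" --pt "0.02 0 -0.016 0 0 0 20" --pt "0.02 0 -0.016 0 0 0 20" --pt "0.02 0 -0.016 0 0 0 40" --pt "0.02 0 -0.016 0 0 0 50" --pt "0.02 0 -0.016 0 0 0 70" --pt "0.02 0 -0.016 0 0 0 85" --pt "0.02 0 -0.016 0 0 0 85"

```text
t: 28.55
eef_pos: [572.0, 299.4, 168.3]
tool_rot: [-0.073, 0.937, 0.027, 0.341]
ft_force: [-0.6, 0.4, -0.4]
gripper_width: 85.0
gripper_force: 0.0
```

Emit:
carry_out --pt "0 0 0 0 0 0 85" --pt "0 0 0 0 0 0 85" --pt "0 0 -0.2 0 0 0 85" --pt "0 0 -0.6 0 0 0 85" --pt "0 0 -1.2 0 0 0 85" --pt "0 0 -2.0 0 0 0 85" --pt "0 0 -3.0 0 0 0 85" --pt "0 0 -4.0 0 0 0 85"

```text
t: 29.35
eef_pos: [468.8, 282.8, 291.5]
tool_rot: [-0.073, 0.937, 0.027, 0.341]
ft_force: [1.6, -0.3, -0.0]
gripper_width: 84.8
gripper_force: 0.0
```

```bash
python3 - <<'E'
from h import *
st();pressrel()
t=viewer.snapshot("top");i=viewer.snapshot("side")
for c in("top","side"):
  for n in("barrel","barrel_flange","canister","shelf_mark"):print(c,n,[(round(r["p"],2),w(c,r["xyz"]).round(0).tolist()) for r in viewer.place_of(c,n) if r["xyz"] is not None and (n[0]!="b" or w(c,r["xyz"])[1]>100)])
f=goal((470.5,-60.2,240),0,2)
cv2.imwrite("pics/m4.png",np.hstack([cv2.resize(t[130:230,150:225],None,fx=5,fy=5,interpolation=2)[:500],cv2.resize(i[80:180,205:285],None,fx=5,fy=5,interpolation=2)]))
E
```

```text
t 29.35 G [456.8 280.9 306. ] z [ 0.635  0.101 -0.766] y [-0.156  0.988  0.001] F [ 1.6 -0.3 -0. ] w 84.8 gf 0.0 j [ 0.53 -0.57  2.13 -0.29  0.94 -1.11]
press rel G [-1.015e+02 -3.000e-01  3.060e+02] F [ 1.5 -0.5 -0. ] M [ 0.    0.29 -0.  ]
top barrel [(0.94, [560.0, 293.0, 35.0])]
top barrel_flange [(0.77, [557.0, 304.0, 133.0])]
top canister [(0.95, [472.0, -64.0, -1.0])]
top shelf_mark [(0.91, [518.0, -290.0, 11.0]), (0.26, [562.0, -291.0, -2.0]), (0.18, [751.0, 5.0, 2.0])]
side barrel [(0.78, [556.0, 298.0, 35.0])]
side barrel_flange [(0.9, [551.0, 294.0, 128.0])]
side canister [(0.82, [471.0, -63.0, -1.0])]
side shelf_mark [(0.75, [515.0, -290.0, 14.0]), (0.47, [552.0, 292.0, 130.0])]
[2.099, -8.474, 0.45, 0.298, 4.973, 0.834]
```

View pics/m4.png

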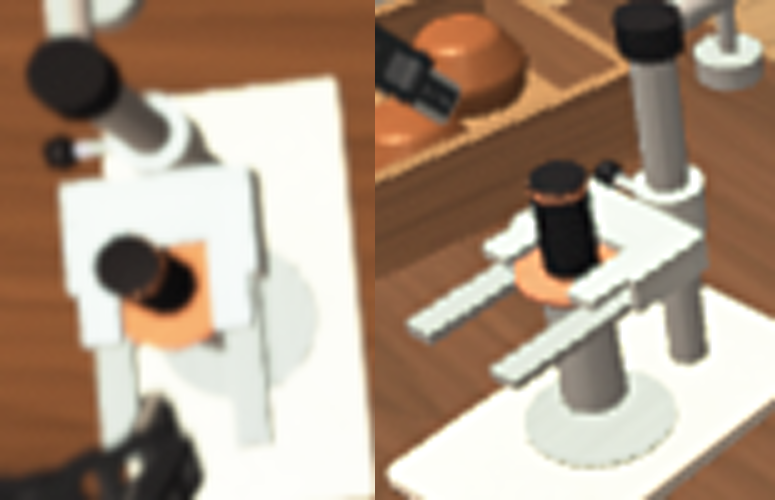

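The barrel stands upright in the slot, flange under the keeper. Now the canister.

Emit:
carry_out --pt "0.1 -0.5 0.02 0.02 0.3 0.05 85" --pt "0.4 -1.5 0.08 0.05 0.8 0.15 85" --pt "0.6 -2.6 0.14 0.09 1.5 0.25 85" --pt "0.9 -3.7 0.2 0.13 2.2 0.36 85" --pt "1.2 -4.8 0.26 0.17 2.8 0.47 85" --pt "1.5 -5.9 0.31 0.21 3.5 0.58 85" --pt "1.75 -7.0 0.37 0.25 4.1 0.69 85" --pt "2.0 -8.0 0.43 0.28 4.7 0.79 85"

```text
t: 30.65
eef_pos: [470.3, -43.2, 224.9]
tool_rot: [-0.02, 1.0, 0.003, 0.019]
ft_force: [1.3, -0.1, 0.3]
gripper_width: 84.9
gripper_force: 0.0
```

```bash
python3 - <<'E'
from h import *
st()
f=goal((471,-61,240),0,2)
f=goal((471,-61,101.6),0,2,f)
E
```

```text
t 30.65 G [469.6 -43.3 243.9] z [ 0.037  0.006 -0.999] y [-0.039  0.999  0.004] F [ 1.3 -0.1  0.3] w 84.9 gf 0.0 j [-0.26 -0.35  1.98  0.02  1.47 -1.87]
[0.004, -0.447, 0.097, 0.031, 0.267, 0.032]
[0.0, 0.0, 3.46, 0.0, 0.0, 0.0]
```

Emit:
carry_out --pt "0 -0.25 0.05 0.02 0.15 0.02 85" --pt "0 -0.45 0.1 0.03 0.27 0.03 85" --pt "0 -0.45 0.1 0.03 0.27 0.03 85" --pt "0 -0.45 0.1 0.03 0.27 0.03 85" --pt "0 -0.45 0.1 0.03 0.27 0.03 85" --pt "0 -0.45 0.1 0.03 0.27 0.03 85" --pt "0 -0.45 0.1 0.03 0.27 0.03 85" --pt "0 -0.45 0.1 0.03 0.27 0.03 85"

```text
t: 31.45
eef_pos: [471.3, -58.2, 221.8]
tool_rot: [-0.019, 1.0, -0.0, 0.002]
ft_force: [0.3, 1.0, 0.4]
gripper_width: 85.5
gripper_force: 0.0
```

```bash
python3 - <<'E'
from h import *
st()
f=goal((471,-61,101.6),0,2)
E
```

```text
t 31.45 G [471.2 -58.2 240.8] z [ 0.004 -0.    -1.   ] y [-0.038  0.999 -0.   ] F [0.3 1.  0.4] w 85.5 gf 0.0 j [-0.28 -0.32  1.96  0.    1.49 -1.89]
[0.023, -0.068, 3.48, -0.002, 0.027, 0.023]
```

Emit:
carry_out --pt "0.02 -0.07 0.5 0 0.03 0 85" --pt "0.02 -0.07 1.4 0 0.03 0 85" --pt "0.02 -0.07 2.3 0 0.03 0 85" --pt "0.02 -0.07 3.0 0 0.03 0 85" --pt "0.02 -0.07 3.4 0 0.03 0 85" --pt "0.02 -0.07 3.47 0 0.03 0 85" --pt "0.02 -0.07 3.47 0 0.03 0 65" --pt "0.02 -0.07 3.47 0 0.03 0 55" --squeeze 40

```text
t: 32.25
eef_pos: [472.1, -61.6, 84.4]
tool_rot: [-0.019, 1.0, -0.0, 0.001]
ft_force: [-3.7, 4.2, 8.9]
gripper_width: 58.9
gripper_force: 41.7
```

Emit:
carry_out --pt "0 0 0 0 0 0 40" --pt "0 0 0 0 0 0 40" --pt "0 0 0 0 0 0 40" --pt "0 0 0 0 0 0 40" --pt "0 0 -0.05 0 0 0 40" --pt "0 0 -0.4 0 0 0 40" --pt "0 0 -1.0 0 0 0 40" --pt "0 0 -1.5 0 0 0 40"

```text
t: 33.05
eef_pos: [470.2, -61.3, 143.0]
tool_rot: [-0.019, 1.0, 0.0, -0.001]
ft_force: [1.3, -0.6, -4.6]
gripper_width: 59.3
gripper_force: 44.2
```

```bash
python3 - <<'E'
from h import *
st()
f=goal((516.5,-290.5,162),0,2)
E
```

```text
t 33.05 G [470.3 -61.3 162. ] z [-0.003  0.    -1.   ] y [-0.037  0.999  0.   ] F [ 1.3 -0.6 -4.6] w 59.3 gf 44.2 j [-0.29 -0.25  2.04 -0.    1.35 -1.89]
[-0.942, -5.77, -0.004, 0.002, -0.021, 0.018]
```

Emit:
carry_out --pt "-0.05 -0.3 0 0 0 0 40" --pt "-0.2 -1.1 0 0 0 0 40" --pt "-0.35 -2.1 0 0 0 0 40" --pt "-0.5 -3.2 0 0 0 0 40" --pt "-0.7 -4.2 0 0 0 0 40" --pt "-0.85 -5.1 0 0 0 0 40" --pt "-0.92 -5.6 0 0 0 0 40" --pt "-0.94 -5.77 0 0 0 0 40"

```text
t: 33.85
eef_pos: [516.5, -292.5, 141.4]
tool_rot: [-0.018, 1.0, 0.001, -0.001]
ft_force: [-0.4, -0.1, -3.8]
gripper_width: 59.3
gripper_force: 44.9
```

Emit:
carry_out --pt "0 0 0 0 0 0 40" --pt "0 0 0 0 0 0 40" --pt "0 0 0.2 0 0 0 40" --pt "0 0 0.5 0 0 0 40" --pt "0 0 0.8 0 0 0 40" --pt "0 0 0.95 0 0 0 40" --pt "0 0 1.0 0 0 0 40" --pt "0 0 1.0 0 0 0 40"

```text
t: 34.65
eef_pos: [517.0, -290.4, 102.1]
tool_rot: [-0.019, 1.0, 0.0, -0.001]
ft_force: [-0.2, 0.2, -4.3]
gripper_width: 59.0
gripper_force: 45.0
```

```bash
python3 - <<'E'
from h import *
st()
viewer.snapshot("side");viewer.snapshot("top")
for c in("top","side"):
  for n in("canister","shelf_mark"):print(c,n,[(round(r["p"],2),w(c,r["xyz"]).round(1).tolist()) for r in viewer.place_of(c,n)])
f=goal((516.5,-290.5,115),0,2)
E
```

```text
t 34.65 G [ 517.1 -290.4  121.1] z [-0.002  0.    -1.   ] y [-0.037  0.999  0.001] F [-0.2  0.2 -4.3] w 59.0 gf 45.0 j [-0.64  0.09  1.8  -0.    1.26 -2.24]
top canister [(0.43, [517.5, -291.2, 13.4])]
top shelf_mark [(0.81, [518.5, -285.6, 12.8]), (0.21, [478.7, 287.0, 128.6])]
side canister [(0.78, [514.4, -290.8, 17.8])]
side shelf_mark [(0.75, [318.4, 280.2, -1.0]), (0.69, [512.6, -289.1, 10.0]), (0.32, [559.3, -283.1, -0.2])]
[0.027, 0.013, 0.185, -0.006, -0.0, 0.017]
```

Emit:
carry_out --pt "0.01 0.02 0.03 0 0 0 40" --pt "0.01 0.02 0.06 0 0 0 40" --pt "0.01 0.02 0.09 0 0 0 40" --pt "0.01 0.02 0.12 0 0 0 40" --pt "0.01 0.02 0.14 0 0 0 40" --pt "0.01 0.02 0.16 0 0 0 40" --pt "0.01 0.02 0.16 0 0 0 40" --pt "0.01 0.02 0.16 0 0 0 40"

```text
t: 35.75
eef_pos: [516.9, -289.9, 96.5]
tool_rot: [-0.019, 1.0, -0.0, -0.0]
ft_force: [-0.6, -0.3, -3.3]
gripper_width: 58.9
gripper_force: 45.1
```

Emit:
carry_out --pt "0.01 0 0.01 0 0 0 40" --pt "0.01 0 0.02 0 0 0 40" --pt "0.01 0 0.03 0 0 0 40" --pt "0.01 0 0.04 0 0 0 40" --pt "0.01 0 0.05 0 0 0 40" --pt "0.01 0 0.05 0 0 0 40" --pt "0.01 0 0.05 0 0 0 40" --pt "0.01 0 0.05 0 0 0 40"

```text
t: 36.55
eef_pos: [517.1, -290.0, 96.5]
tool_rot: [-0.019, 1.0, -0.0, 0.0]
ft_force: [-3.4, 3.9, 7.7]
gripper_width: 59.0
gripper_force: 46.1
```

Emit:
carry_out --pt "0 0 -0.02 0 0 0 40" --pt "0 0 -0.03 0 0 0 40" --pt "0 0 -0.03 0 0 0 62" --pt "0 0 -0.03 0 0 0 70" --pt "0 0 -0.03 0 0 0 85" --pt "0 0 -0.03 0 0 0 85" --pt "0 0 -0.03 0 0 0 85" --pt "0 0 -0.3 0 0 0 85"

```text
t: 37.35
eef_pos: [515.3, -289.1, 104.8]
tool_rot: [-0.019, 1.0, 0.001, -0.002]
ft_force: [0.1, 0.8, -0.0]
gripper_width: 85.0
gripper_force: 0.0
```

Emit:
carry_out --pt "0 0 -0.5 0 0 0 85" --pt "0 0 -1.2 0 0 0 85" --pt "0 0 -2.0 0 0 0 85" --pt "0 0 -2.8 0 0 0 85" --pt "0 0 -3.4 0 0 0 85" --pt "1.0 0.8 -3.4 0 0 0 85" --pt "2.0 1.6 -3.4 0 0 0 85" --pt "2.6 2.1 -3.4 0 0 0 85"

```text
t: 38.15
eef_pos: [408.0, -208.6, 243.1]
tool_rot: [-0.019, 1.0, -0.0, -0.0]
ft_force: [-0.1, 0.3, -0.4]
gripper_width: 85.2
gripper_force: 0.0
```

```bash
python3 - <<'E'
from h import *
st()
viewer.snapshot("side");viewer.snapshot("top")
for c in("top","side"):
  for n in("canister","shelf_mark","barrel","barrel_flange","mug","honey_jar","brush","butter_box"):print(c,n,[(round(r["p"],2),w(c,r["xyz"]).round(1).tolist()) for r in viewer.place_of(c,n) if n[:3]!="bar" or w(c,r["xyz"])[1]>100])
E
```

```text
t 38.15 G [ 408.  -208.6  262.1] z [-0.001 -0.    -1.   ] y [-0.037  0.999 -0.   ] F [-0.1  0.3 -0.4] w 85.2 gf 0.0 j [-0.63 -0.37  1.97 -0.    1.54 -2.24]
top canister [(0.59, [518.9, -288.6, 8.8])]
top shelf_mark [(0.76, [517.4, -290.1, 11.5])]
top barrel [(0.77, [556.9, 295.8, 32.5])]
top barrel_flange [(0.92, [556.7, 301.9, 132.6])]
top mug [(0.73, [750.2, 5.6, 0.3]), (0.63, [517.2, -289.2, 11.3])]
top honey_jar [(0.84, [323.5, 283.1, -0.4]), (0.74, [619.1, 7.8, 0.2]), (0.66, [514.4, -286.5, 11.5])]
top brush []
top butter_box [(0.75, [616.6, 9.9, -5.2]), (0.49, [559.5, 295.6, 29.6])]
side canister [(0.62, [518.2, -290.2, 9.9])]
side shelf_mark [(0.67, [515.2, -292.4, 10.1]), (0.65, [747.5, -0.5, 1.7])]
side barrel [(0.6, [554.4, 299.5, 38.1])]
side barrel_flange []
side mug [(0.57, [750.6, -3.4, -4.6])]
side honey_jar [(0.93, [319.5, 280.0, -0.6]), (0.62, [555.6, 298.7, 35.3])]
side brush [(0.73, [313.2, -288.9, 0.7])]
side butter_box [(0.47, [613.0, -2.1, -3.5])]
```

```bash
python3 -c "
from station import arm
print(arm.job_done())"
```

```text
the job is handed in; nothing more can be done
None
```

I handed the job in at about 39 of the 72 s: the barrel is home in the press slot with its flange under the keeper, the canister is back upright on its mark to about 2 mm, and no bystander was touched.

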